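Put the balance check weights back in their holders

ROBOT

A 6-joint arm with a two-finger parallel gripper is mounted at the origin on the work surface. World frame = base frame: x ahead of the robot, y to its left, z up, the work surface at z = 0. Lengths are in m, angles in rad, forces in N, time in s.
With the tool pointing down it reaches from about 0.375 to 0.925 m from the base axis. Payload 5.7 kg.
Tool frame: the origin (TCP) lies midway between the tips of the shut fingers; the grasp point (between the pads) lies behind it (robot.tcp_to_grasp is the z of the grasp point in the tool frame, in m); z points along the fingers, y is the line along which they close (so a half turn about z gives the same grasp; the last joint's range is limited). The gripper opens to 85 mm and grips with 20 to 120 N. Pads are 22 mm wide; open, the fingers measure 114 mm over their backs; the gripper's body (76 mm by 85 mm) begins 54 mm behind the grasp point. The pads swing forward as they close: fully open they stand 13 mm farther back than shut.
Start: joints at [1.171, 0.359, 1.51, -0, 1.272, -0.115], TCP at [0.169, 0.576, 0.231] pointing down, gripper open.
Joint ranges: [-2.97, 2.97], [-1.01, 2.36], [0.21, 2.38], [-0.96, 4.11], [0.2, 2.71], [-2.98, 2.98]. Speed limits (rad/s): [2.39, 2.39, 3.14, 3.14, 3.14, 3.14].

INTERFACE

Orientations are given as a 3x3 rotation matrix whose columns are the frame's x, y, z axes.
In Python, from workcell import robot, imaging gives the robot as it stands.
- The arm moves only by the tool carry_out, never from a script. Its argument "steps" is a list of rows, each an object of numbers: "gripper": the opening, from 0 (shut) to 1 (fully open); "tx", "ty", "tz": the shift along the tool's x, y, z each as a share of 0.25 m, from -1 to 1; "rx", "ry", "rz": the turn, a rotation vector about the tool's x, y, z each as a share of 2 pi rad, from -1 to 1. A call has 1 to 5 rows; each row shifts and turns the commanded pose from where the row before left it, along the tool's axes as they then stand; what a row does not reach is not made up. A row lasts 1/8 s, in which the tool goes at most 62.5 mm and 10.7 degrees, less where a joint would pass 70% of its speed; a pose out of reach is approached as far as the arm can. A call with a number of a shift or a turn outside -1 to 1 is refused whole. A call with a gripper value outside its range is refused whole. The fingers move at their own pace and stop on an object; "newtons" is the grip in N (left out, the last holds). Time passes only in rows, so rows that do not move let the fingers close. It gives the time, the measured TCP pose, the force, the opening and the grip force at its end, in the units of the state.
- robot.state(): the state, without advancing time (a new reading comes with each control period).
- imaging.snapshot(name): name is "side" or "top" or "wrist"; returns a dict with "img" (480x640x3 uint8, blue, green, red), "vertical_fov" (degrees; the focal length in pixels is half the picture's height over the tangent of half this angle, whatever the lens; pixels are square), "cx", "cy" (the principal point, pixels), "world_to_cam" (4x4, takes a point from world to camera coordinates). Camera axes: x right, y up, looking along -z (the intrinsics and any distortion apply to the point x, -y, -z); pixel columns grow to the right and rows downward; lengths in m; the calibration is good to about 2 mm. The wrist camera is an equidistant fisheye: a pixel r from the principal point sees the ray r / f radians off the axis. A picture is of the moment at which its call begins. There is no depth.
- robot.hand_in(): hands the job in; it is judged then, once.
The state is a dict: "t": time; "joint_positions": joint angles; "joint_vel": joint speeds; "tau": joint torques, N m; "tcp_pos": TCP position; "tool_rot": TCP orientation; "ft_force": force on the tool from outside, world axes, zero at the start; "wrist_torque": the same for the moment, N m; "gripper_width": finger opening in m; "grip_force": force on a finger pad.
Only numpy, scipy, OpenCV 4.12 (cv2) and the standard library are available. Lean on these libraries where they do the work, as an engineer would, in place of code of your own. Each camera call takes 0.05 s, during which the arm holds its last target. There are 200 camera calls.

TASK

The balance check is finished: take the four steel weights off the balance pan, working down the pile, and put each one back in its own round black holder - the largest disc in the largest holder, the middle disc in the second largest, the smallest disc in the third and the knobbed weight in the smallest - so that each lies flat inside its recess. Keep every weight upright throughout, and do not knock over or shift the other labware on the bench.

Things in the scene. Friction and masses are not known exactly. Their poses are not given: they have to be found in the camera images.
- disc64_center (a point): Centre (half-way up) of the largest flat disc weight: plain steel, 64 mm in diameter, 24 mm high, about 0.6 kg, loose. It stands on the balance pan, either alone or as the bottom of the pile of three. z axis up when it stands upright.
- disc50_center (a point): Centre (half-way up) of the middle flat disc weight: plain steel, 50 mm in diameter, 24 mm high, about 0.37 kg, loose. It stands on the balance pan, either alone or as the bottom of the pile of three. z axis up when it stands upright.
- disc36_center (a point): Centre (half-way up) of the smallest flat disc weight: plain steel, 36 mm in diameter, 24 mm high, about 0.19 kg, loose. It stands on top of one of the two wider discs, with the knobbed weight on it. z axis up when it stands upright.
- knob24_center (a point): Centre (half-way up) of the knobbed weight: plain steel, 44 mm high overall, about 0.11 kg, loose. From the underside up: a cylindrical body 24 mm in diameter and 28 mm high, a neck 12 mm in diameter and 8 mm high, a knob 18 mm in diameter and 8 mm high. It stands on the smallest disc, at the top of the pile of three. z axis up when upright.
- seat64_floor (a point): Centre of the recess floor of the largest of four round black holders, the one for the 64 mm disc. The recess is 84 mm across (10 mm of play all round its weight) with a grey floor 5 mm above the bench; the rim round it is 4 mm wide and stands 4 mm above that floor (92 mm across outside). It is fixed to the bench and its position differs at every start. z axis up.
- seat50_floor (a point): Centre of the recess floor of the second largest of four round black holders, the one for the 50 mm disc. The recess is 70 mm across (10 mm of play all round its weight) with a grey floor 5 mm above the bench; the rim round it is 4 mm wide and stands 4 mm above that floor (78 mm across outside). It is fixed to the bench and its position differs at every start. z axis up.
- seat36_floor (a point): Centre of the recess floor of the third largest of four round black holders, the one for the 36 mm disc. The recess is 56 mm across (10 mm of play all round its weight) with a grey floor 5 mm above the bench; the rim round it is 4 mm wide and stands 4 mm above that floor (64 mm across outside). It is fixed to the bench and its position differs at every start. z axis up.
- seat24_floor (a point): Centre of the recess floor of the smallest of four round black holders, the one for the knobbed weight. The recess is 44 mm across (10 mm of play all round its weight) with a grey floor 5 mm above the bench; the rim round it is 4 mm wide and stands 4 mm above that floor (52 mm across outside). It is fixed to the bench and its position differs at every start. z axis up.
- balance: Balance, fixed: grey body 300 (x) by 200 (y) mm, origin under its centre at bench level, black key panel at its -x end. Dark metal pan 175 by 186 mm, centred 40 mm to +x, top 66 mm above the bench. About 45 mm to +y of the pan's centre stands the pile of three (wide disc, 36 mm disc, knobbed weight, each a few mm off centre), 45 mm to -y the other wide disc. Yaw up to 0.25 rad either way.
Not all that is in view belongs to the job. What is shaped like the part that bears knob24_center but blue or yellow is not meant.

How it is judged:
At the end, for the whole second after the job is handed in: Every weight stands upright (within 0.1 rad) and at rest on the recess floor of its own holder (its underside within 2 to 3 mm of the floor's height), its centre within 11.5 mm of the holder's centre horizontally, i.e. anywhere inside the rim (horizontal distance between disc64_center and seat64_floor below 0.0115 m and z of disc64_center in the frame of seat64_floor between 0.009 and 0.014 m and angle between each of disc64_center, disc50_center, disc36_center, knob24_center's own z axis and vertical below 0.1 rad and linear speed of each of disc64, disc50, disc36, knob24 below 0.02 m/s and horizontal distance between disc50_center and seat50_floor below 0.0115 m and z of disc50_center in the frame of seat50_floor between 0.009 and 0.014 m and horizontal distance between disc36_center and seat36_floor below 0.0115 m and z of disc36_center in the frame of seat36_floor between 0.009 and 0.014 m and horizontal distance between knob24_center and seat24_floor below 0.0115 m and z of knob24_center in the frame of seat24_floor between 0.019 and 0.024 m); the robot touches nothing.
It fails at once if a weight was tipped over (more than 0.6 rad from upright) (angle between any of disc64_center, disc50_center, disc36_center, knob24_center's own z axis and vertical above 0.6 rad).
It fails at once if other labware on the bench was shifted by more than 40 mm (distance of any of jar, beaker, reagent, vial, vial2, spatula, stopper from where it was at the start of the episode above 0.04 m).
It also fails if it takes over 115 s, if anything falls off the work surface, if the arm or the gripper's body presses on something with over 40 N, if the wrist force passes 120 N, or if a joint passes its speed limit or range.

## Working session

There is one attempt and no reset: what is moved stays moved. The work goes in short steps, Python scripts to look and compute and a tool call to move; the robot and the scene stay as the last step left them, time stands still between calls to the robot, and variables do not carry over. Pictures are saved under pics/ and viewed, at most 14 in all, crops included, and the job is handed in when it is done.

Besides the shell and the picture viewer there is one more tool, called after ">>>" in YAML: its name, and indented under it one key for each argument. carry_out: Moves the arm, as the interface text tells. Shift numbers are shares of 0.25 m and turn numbers shares of 2 pi rad, none past 1 either way. Its arguments: {"type":"object","properties":{"steps":{"type":"array"},"newtons":{"type":"number"}},"required":["steps"]}

```bash
mkdir -p pics; ls; python3 - <<'E'
from workcell import robot, imaging
import cv2
s=robot.state(); print(s['t'],s['tcp_pos'],s['tool_rot'],s['gripper_width'],robot.tcp_to_grasp)
for n in ("top","side"):
    d=imaging.snapshot(n); cv2.imwrite(f"pics/{n}0.png",d["img"]); print(n,d["vertical_fov"],d["cx"],d["cy"],d["world_to_cam"])
E
```

```text
pics
0.0 [0.16834422 0.57519324 0.23048026] [[-9.59713521e-01  2.80979535e-01 -6.76533745e-04]
 [ 2.80980295e-01  9.59712051e-01 -1.68895224e-03]
 [ 1.74716572e-04 -1.81100296e-03 -9.99998345e-01]] 0.08533736209167728 -0.0187
top 56.09785004659998 320.5245711145005 248.99382264050973 [[-1.28603810e-03 -9.99999173e-01  3.94259566e-06  6.27053693e-03]
 [ 9.80884881e-01 -1.26068921e-03  1.94584844e-01 -5.88298426e-01]
 [-1.94584678e-01  2.54110757e-04  9.80885691e-01 -8.68197547e-01]
 [ 0.00000000e+00  0.00000000e+00  0.00000000e+00  1.00000000e+00]]
side 43.54099304503168 324.5109268373649 243.62450047408961 [[-0.99681223 -0.07660535 -0.02229358  0.56891055]
 [ 0.01788832 -0.48690632  0.873271   -0.1085776 ]
 [-0.07775212  0.87008842  0.48672452 -1.26895982]
 [ 0.          0.          0.          1.        ]]
```

View pics/top0.png

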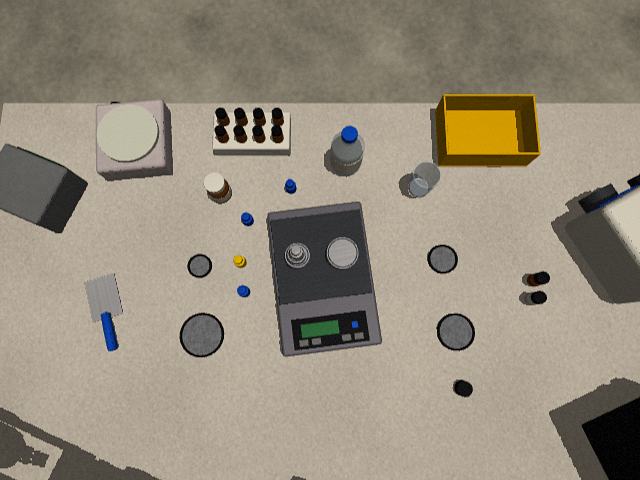

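View pics/side0.png

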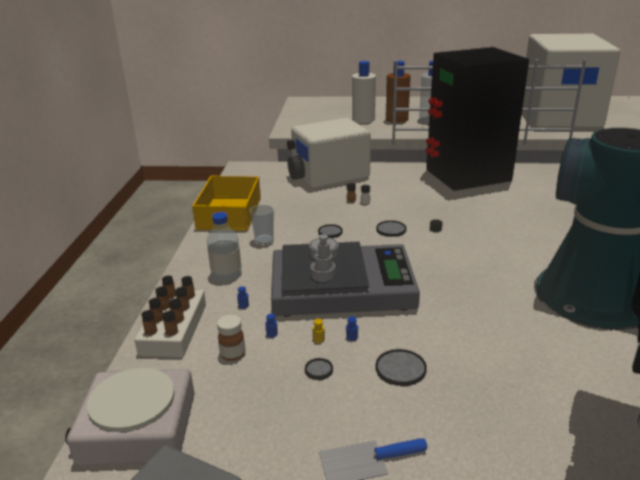

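The top picture shows the holders at (202,335) for 64, (456,332) for 50, (443,259) for 36 and (200,266) for 24. The pile is at (297,255) and the lone wide disc at (342,253). Blue and yellow decoys stand near (239,261) and (243,291). Next I'll enlarge the crops.

```bash
cat > h.py <<'E'
import numpy as np, cv2
from workcell import robot, imaging
def pix2w(d,u,v,z):
    M=d["world_to_cam"];R=M[:3,:3];c=-R.T@M[:3,3]
    f=d["img"].shape[0]/2/np.tan(np.radians(d["vertical_fov"])/2)
    a=np.array([u-d["cx"],v-d["cy"]])
    if d.get("fish"):
        r=np.linalg.norm(a);t=r/f;p=np.array([*(a/r*np.sin(t)),np.cos(t)])
    else: p=np.array([*(a/f),1.])
    w=R.T@(p*[1,-1,-1]); return c+w*(z-c[2])/w[2]
def w2pix(d,P):
    M=d["world_to_cam"];p=(M[:3,:3]@np.array(P)+M[:3,3])*[1,-1,-1]
    f=d["img"].shape[0]/2/np.tan(np.radians(d["vertical_fov"])/2)
    if d.get("fish"):
        r=np.hypot(*p[:2]);t=np.arctan2(r,p[2]);a=p[:2]/r*t*f
    else: a=p[:2]/p[2]*f
    return a+[d["cx"],d["cy"]]
def snap(n):
    d=imaging.snapshot(n); d["fish"]=n=="wrist"; return d
E
python3 - <<'E'
from h import *
d=snap("top"); im=d["img"]
g=cv2.cvtColor(im,cv2.COLOR_BGR2GRAY)
print(g[335,202],g[335,182:190],g[300,220])
m=(g<95).astype(np.uint8)
for n,(u,v,D) in dict(s64=(202,335,92),s50=(456,332,78),s36=(443,259,64),s24=(200,266,52)).items():
    sub=np.zeros_like(m); r=32; sub[v-r:v+r,u-r:u+r]=m[v-r:v+r,u-r:u+r]
    k,lab,st,ce=cv2.connectedComponentsWithStats(sub)
    cs,_=cv2.findContours((lab==1+np.argmax(st[1:,4])).astype(np.uint8),0,1)
    c=max(cs,key=cv2.contourArea); e=cv2.fitEllipse(c)
    P=pix2w(d,*e[0],.009); print(n,e,P, np.linalg.norm(pix2w(d,e[0][0]+e[1][1]/2,e[0][1],.009)-P)*2)
a=cv2.resize(im[195:360,260:390],None,fx=3.5,fy=3.5,interpolation=cv2.INTER_CUBIC)
s=snap("side"); b=cv2.resize(s["img"][225:325,262:422],None,fx=5,fy=5,interpolation=cv2.INTER_CUBIC)
cv2.imwrite("pics/ctop.png",a);cv2.imwrite("pics/cside.png",b)
print([pix2w(d,u,v,.02) for u,v in [(239,261),(243,291),(247,219)]])
E
```

```text
107 [ 81 103  97 104 111 107 103 104] 170
s64 ((201.38775634765625, 334.6752014160156), (42.443363189697266, 44.66146469116211), 47.836727142333984) [0.4159707  0.25441816 0.009     ] 0.09322481938514642
s50 ((455.29010009765625, 331.5299377441406), (35.90636444091797, 38.371212005615234), 122.35018920898438) [ 0.42174715 -0.27595385  0.009     ] 0.08020216261975546
s36 ((442.1249694824219, 258.7331237792969), (27.89444923400879, 30.19338035583496), 103.85101318359375) [ 0.57623166 -0.25674888  0.009     ] 0.06512375585571432
s24 ((199.25677490234375, 265.5286865234375), (22.957731246948242, 23.934925079345703), 76.3215560913086) [0.56206917 0.26633106 0.009     ] 0.05147135749089953
[array([0.56995452, 0.17918307, 0.02      ]), array([0.50597968, 0.16860343, 0.02      ]), array([0.66235937, 0.16495991, 0.02      ])]
```

View pics/ctop.png

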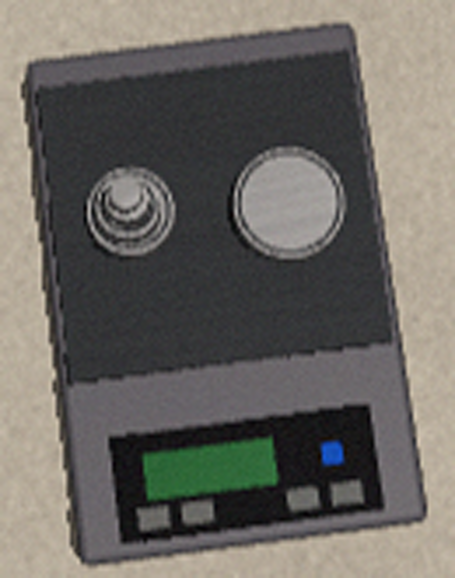

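View pics/cside.png

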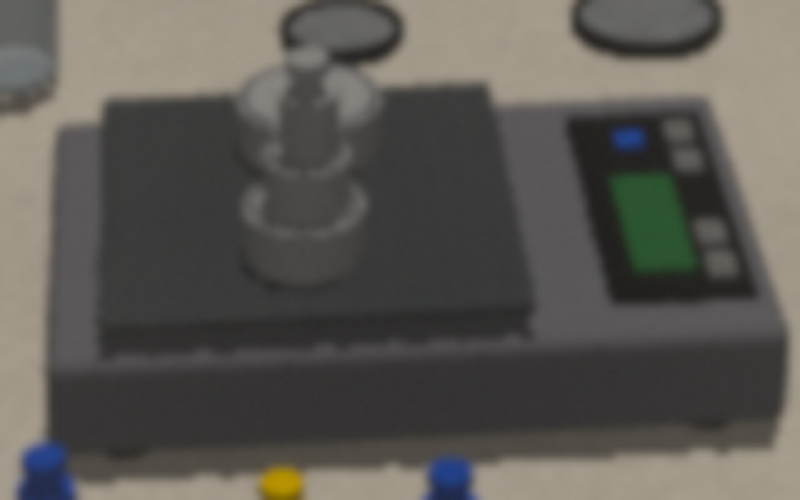

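The crops show the lone 64 disc's top at crop (289,203), the pile's knob top at (127,193), and the pile's disc ring centred at about (130,212). So the pile stands on the 50 disc.

```bash
cat >> h.py <<'E'
from scipy.spatial.transform import Rotation as Ro
def plan(x,y,z,n):
    "rows to a tool-down pose with tool y along world x"
    s=robot.state();R=np.array(s['tool_rot']);p=np.array(s['tcp_pos'])
    T=np.array([[0,1,0],[1,0,0],[0,0,-1.]])
    w=Ro.from_matrix(R.T@T).as_rotvec()/n; dp=(np.array([x,y,z])-p)/n
    print('t',s['t'],'tcp',p.round(4),'row rot',(w/2/np.pi).round(4))
    for i in range(n):
        print(((R@Ro.from_rotvec(w*i).as_matrix()).T@dp/.25).round(3))
E
python3 - <<'E'
from h import *
d=snap("top")
f=lambda a,b:(260+a/3.5-.36,195+b/3.5-.36)
for n,a,b,z in [("knob",127,193,.158),("r50",130,212,.09),("d64",289,203,.09)]:print(n,pix2w(d,*f(a,b),z))
k=pix2w(d,*f(127,193),.158)
plan(k[0],k[1],.235,13)
E
```

```text
knob [0.56701367 0.05051535 0.158     ]
r50 [0.56944226 0.05248533 0.09      ]
d64 [ 0.57450224 -0.03739994  0.09      ]
t 0.25 tcp [0.1685 0.5755 0.2309] row rot [-0.      0.      0.0157]
[-0.163 -0.121 -0.001]
[-0.174 -0.104 -0.001]
[-0.184 -0.086 -0.001]
[-0.191 -0.068 -0.001]
[-0.197 -0.048 -0.001]
[-0.201 -0.029 -0.001]
[-0.203 -0.009 -0.001]
[-0.202  0.011 -0.001]
[-0.2    0.031 -0.001]
[-0.196  0.051 -0.001]
[-0.19   0.07  -0.001]
[-0.182  0.088 -0.001]
[-0.173  0.106 -0.001]
```

>>> carry_out:
  steps:
    - {"tx":-0.163,"ty":-0.121,"rz":0.0157,"gripper":1}
    - {"tx":-0.174,"ty":-0.104,"rz":0.0157,"gripper":1}
    - {"tx":-0.184,"ty":-0.086,"rz":0.0157,"gripper":1}
    - {"tx":-0.191,"ty":-0.068,"rz":0.0157,"gripper":1}
    - {"tx":-0.197,"ty":-0.048,"rz":0.0157,"gripper":1}

```text
invalid input at $.steps[0]: expected keys gripper, tx, ty, tz, rx, ry, rz
```

>>> carry_out:
  steps:
    - {"tx":-0.201,"ty":-0.029,"rz":0.0157,"gripper":1}
    - {"tx":-0.203,"ty":-0.009,"rz":0.0157,"gripper":1}
    - {"tx":-0.202,"ty":0.011,"rz":0.0157,"gripper":1}
    - {"tx":-0.2,"ty":0.031,"rz":0.0157,"gripper":1}
    - {"tx":-0.196,"ty":0.051,"rz":0.0157,"gripper":1}

```text
invalid input at $.steps[0]: expected keys gripper, tx, ty, tz, rx, ry, rz
```

>>> carry_out:
  steps:
    - {"tx":-0.19,"ty":0.07,"rz":0.0157,"gripper":1}
    - {"tx":-0.182,"ty":0.088,"rz":0.0157,"gripper":1}
    - {"tx":-0.173,"ty":0.106,"rz":0.0157,"gripper":1}
    - {"gripper":1}
    - {"gripper":1}

```text
invalid input at $.steps[0]: expected keys gripper, tx, ty, tz, rx, ry, rz
```

```bash
python3 - <<'E'
from h import *
d=snap("wrist"); cv2.imwrite("pics/w1.png",d["img"])
s=robot.state();print(s['t'],s['tcp_pos'],s['tool_rot'],s['gripper_width'])
M=d["world_to_cam"];print(d["vertical_fov"],-M[:3,:3].T@M[:3,3])
for P in [(.567,.0505,.158),(.5694,.0525,.09),(.5745,-.0374,.09)]:print(w2pix(d,P))
plan(.567,.0505,.235,1)
E
```

```text
0.3 [0.1684639  0.57559137 0.23096765] [[-9.59716020e-01  2.80971618e-01 -3.34085828e-04]
 [ 2.80971782e-01  9.59715813e-01 -6.45440427e-04]
 [ 1.39277011e-04 -7.13308208e-04 -9.99999736e-01]] 0.08554206075610685
65.70646984690485 [0.09474181 0.59657922 0.37394324]
[ 92.37621475 548.31620115]
[106.99831793 520.51986624]
[ 77.28505236 517.06352721]
t 0.3 tcp [0.1685 0.5756 0.231 ] row rot [-1.000e-04  1.000e-04  2.047e-01]
[-2.12  -1.568 -0.015]
```

View pics/w1.png

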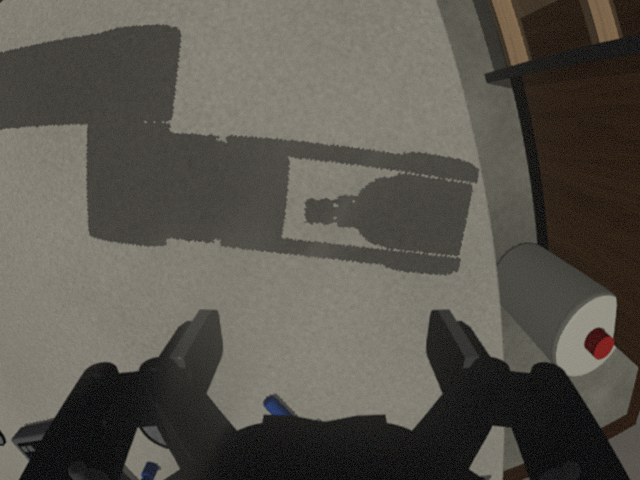

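The arm hasn't moved: every row needs all seven keys. The wrist picture shows bare bench with both fingers at the bottom, pads near (205,340) and (445,340).

>>> carry_out:
  steps:
    - {"tx":-0.163,"ty":-0.121,"tz":0,"rx":0,"ry":0,"rz":0.0157,"gripper":1}
    - {"tx":-0.174,"ty":-0.104,"tz":0,"rx":0,"ry":0,"rz":0.0157,"gripper":1}
    - {"tx":-0.184,"ty":-0.086,"tz":0,"rx":0,"ry":0,"rz":0.0157,"gripper":1}
    - {"tx":-0.191,"ty":-0.068,"tz":0,"rx":0,"ry":0,"rz":0.0157,"gripper":1}
    - {"tx":-0.197,"ty":-0.048,"tz":0,"rx":0,"ry":0,"rz":0.0157,"gripper":1}

```text
t: 0.92
tcp_pos: [0.3228, 0.3726, 0.2314]
tool_rot: [[-0.71, 0.704, 0.0], [0.704, 0.71, 0.0], [-0.0, 0.0, -1.0]]
ft_force: [1.1, 0.5, -0.2]
gripper_width: 0.0853
grip_force: 0.0
```

>>> carry_out:
  steps:
    - {"tx":-0.201,"ty":-0.029,"tz":0,"rx":0,"ry":0,"rz":0.0157,"gripper":1}
    - {"tx":-0.203,"ty":-0.009,"tz":0,"rx":0,"ry":0,"rz":0.0157,"gripper":1}
    - {"tx":-0.202,"ty":0.011,"tz":0,"rx":0,"ry":0,"rz":0.0157,"gripper":1}
    - {"tx":-0.2,"ty":0.031,"tz":0,"rx":0,"ry":0,"rz":0.0157,"gripper":1}
    - {"tx":-0.196,"ty":0.051,"tz":0,"rx":0,"ry":0,"rz":0.0157,"gripper":1}

```text
t: 1.55
tcp_pos: [0.4763, 0.1708, 0.2315]
tool_rot: [[-0.292, 0.956, 0.0], [0.956, 0.292, 0.0], [0.0, 0.0, -1.0]]
ft_force: [1.1, 1.9, 0.4]
gripper_width: 0.0854
grip_force: 0.0
```

>>> carry_out:
  steps:
    - {"tx":-0.19,"ty":0.07,"tz":0,"rx":0,"ry":0,"rz":0.0157,"gripper":1}
    - {"tx":-0.182,"ty":0.088,"tz":0,"rx":0,"ry":0,"rz":0.0157,"gripper":1}
    - {"tx":-0.173,"ty":0.106,"tz":0,"rx":0,"ry":0,"rz":0.0157,"gripper":1}
    - {"tx":0,"ty":0,"tz":0,"rx":0,"ry":0,"rz":0,"gripper":1}
    - {"tx":0,"ty":0,"tz":0,"rx":0,"ry":0,"rz":0,"gripper":1}

```text
t: 2.17
tcp_pos: [0.5669, 0.0517, 0.231]
tool_rot: [[-0.004, 1.0, -0.001], [1.0, 0.004, 0.0], [0.0, -0.001, -1.0]]
ft_force: [-0.8, 0.5, -1.3]
gripper_width: 0.0853
grip_force: 0.0
```

```bash
python3 - <<'E'
from h import *
d=snap("wrist"); cv2.imwrite("pics/w2.png",d["img"])
s=robot.state();print(s['t'],s['tcp_pos'],s['tool_rot'],s['gripper_width'])
M=d["world_to_cam"];print(d["vertical_fov"],-M[:3,:3].T@M[:3,3])
for P in [(.567,.0505,.158),(.5694,.0525,.09),(.5745,-.0374,.09)]:print(w2pix(d,P))
plan(.567,.0505,.235,1)
E
```

```text
2.225 [0.56660939 0.05218446 0.23104986] [[-4.46089425e-03  9.99989277e-01 -1.24338665e-03]
 [ 9.99989961e-01  4.46141636e-03  4.17448557e-04]
 [ 4.22991347e-04 -1.24151197e-03 -9.99999140e-01]] 0.08534129565324529
65.70646984690485 [0.56728894 0.12817173 0.37407171]
[323.33711837 259.12037475]
[326.59108136 227.63493235]
[331.77267595 327.01155835]
t 2.225 tcp [0.5666 0.0522 0.231 ] row rot [-0.0002 -0.0001  0.0007]
[-0.007  0.002 -0.016]
```

View pics/w2.png

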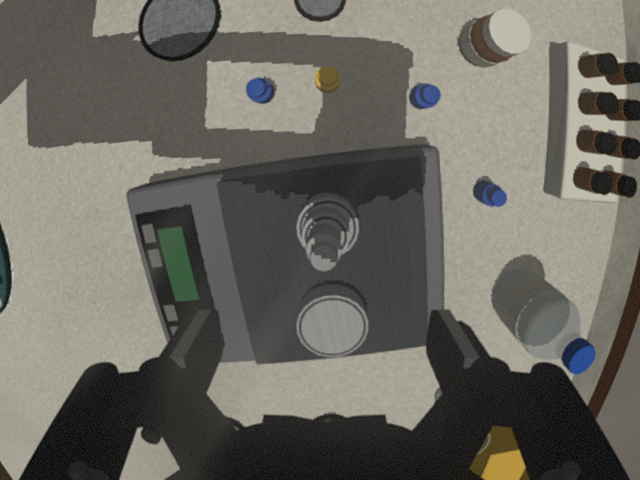

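The picture shows the knob top at (323,258) and the 64 disc at (333,326). Both match the projected estimates within about 1 px, so I'll descend and grip.

>>> carry_out:
  steps:
    - {"tx":-0.007,"ty":0,"tz":0.2,"rx":0,"ry":0,"rz":0,"gripper":1}
    - {"tx":0,"ty":0,"tz":0.17,"rx":0,"ry":0,"rz":0,"gripper":1}
    - {"tx":0,"ty":0,"tz":0.07,"rx":0,"ry":0,"rz":0,"gripper":1}
    - {"tx":0,"ty":0,"tz":0,"rx":0,"ry":0,"rz":0,"gripper":0.5}
    - {"tx":0,"ty":0,"tz":0,"rx":0,"ry":0,"rz":0,"gripper":0.4}
  newtons: 30

```text
t: 2.85
tcp_pos: [0.5679, 0.0505, 0.1223]
tool_rot: [[-0.005, 1.0, 0.001], [1.0, 0.005, -0.0], [-0.0, 0.001, -1.0]]
ft_force: [-0.1, 0.4, 0.6]
gripper_width: 0.0513
grip_force: 0.0
```

>>> carry_out:
  steps:
    - {"tx":0,"ty":0,"tz":0,"rx":0,"ry":0,"rz":0,"gripper":0.33}
    - {"tx":0,"ty":0,"tz":0,"rx":0,"ry":0,"rz":0,"gripper":0.28}
    - {"tx":0,"ty":0,"tz":0,"rx":0,"ry":0,"rz":0,"gripper":0.24}
    - {"tx":0,"ty":0,"tz":0,"rx":0,"ry":0,"rz":0,"gripper":0.2}
    - {"tx":0,"ty":0,"tz":0,"rx":0,"ry":0,"rz":0,"gripper":0.1}

```text
t: 3.48
tcp_pos: [0.5679, 0.0498, 0.1222]
tool_rot: [[-0.003, 1.0, 0.001], [1.0, 0.003, 0.0], [0.0, 0.001, -1.0]]
ft_force: [-2.4, 0.9, 6.7]
gripper_width: 0.0226
grip_force: 29.3
```

>>> carry_out:
  steps:
    - {"tx":0,"ty":0,"tz":-0.1,"rx":0,"ry":0,"rz":0,"gripper":0.1}
    - {"tx":0,"ty":0,"tz":-0.2,"rx":0,"ry":0,"rz":0,"gripper":0.1}
    - {"tx":0.1,"ty":0,"tz":0,"rx":0,"ry":0,"rz":0,"gripper":0.1}
    - {"tx":0.17,"ty":-0.01,"tz":0,"rx":0,"ry":0,"rz":0,"gripper":0.1}
    - {"tx":0.2,"ty":-0.01,"tz":0,"rx":0,"ry":0,"rz":0,"gripper":0.1}

```text
t: 4.1
tcp_pos: [0.5623, 0.1677, 0.1966]
tool_rot: [[-0.002, 1.0, 0.001], [1.0, 0.002, -0.0], [-0.0, 0.001, -1.0]]
ft_force: [0.5, 1.6, -0.6]
gripper_width: 0.0226
grip_force: 29.8
```

>>> carry_out:
  steps:
    - {"tx":0.2,"ty":-0.01,"tz":0,"rx":0,"ry":0,"rz":0,"gripper":0.1}
    - {"tx":0.15,"ty":0,"tz":0,"rx":0,"ry":0,"rz":0,"gripper":0.1}
    - {"tx":0.05,"ty":0,"tz":0.1,"rx":0,"ry":0,"rz":0,"gripper":0.1}
    - {"tx":0,"ty":0,"tz":0.1,"rx":0,"ry":0,"rz":0,"gripper":0.1}
    - {"tx":0,"ty":0,"tz":0,"rx":0,"ry":0,"rz":0,"gripper":0.1}

```text
t: 4.72
tcp_pos: [0.5574, 0.2668, 0.1443]
tool_rot: [[-0.004, 1.0, -0.004], [1.0, 0.004, -0.002], [-0.002, -0.004, -1.0]]
ft_force: [-0.3, -0.1, -0.6]
gripper_width: 0.0225
grip_force: 29.8
```

```bash
python3 - <<'E'
from h import *
d=snap("wrist"); cv2.imwrite("pics/w3.png",d["img"])
s=robot.state();print(s['grip_force'],s['gripper_width'],s['ft_force'])
print(w2pix(d,(.562,.2663,.005)))
plan(.562,.2663,.014,1)
E
```

```text
29.753105342388153 0.02305556434943323 [-0.83101548 -0.46170851 -0.32132219]
[329.85222505 229.38761511]
t 4.775 tcp [0.5586 0.2669 0.1456] row rot [-0.0003  0.0001  0.0006]
[-0.002  0.015  0.526]
```

View pics/w3.png

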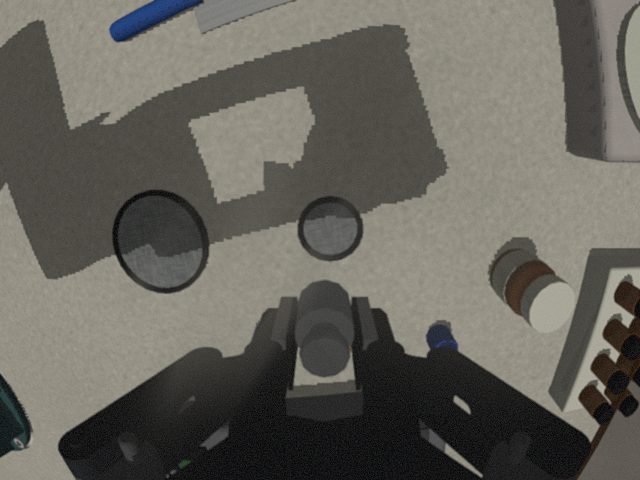

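The weight is held upright and the 24 holder is at (330,228), as predicted, so I'll lower it.

>>> carry_out:
  steps:
    - {"tx":0,"ty":0.015,"tz":0.2,"rx":0,"ry":0,"rz":0,"gripper":0.1}
    - {"tx":0,"ty":0,"tz":0.17,"rx":0,"ry":0,"rz":0,"gripper":0.1}
    - {"tx":0,"ty":0,"tz":0.1,"rx":0,"ry":0,"rz":0,"gripper":0.1}
    - {"tx":0,"ty":0,"tz":0.04,"rx":0,"ry":0,"rz":0,"gripper":0.1}
    - {"tx":0,"ty":0,"tz":0,"rx":0,"ry":0,"rz":0,"gripper":0.1}

```text
t: 5.4
tcp_pos: [0.5637, 0.2672, 0.0194]
tool_rot: [[-0.003, 1.0, 0.001], [1.0, 0.003, 0.0], [0.0, 0.001, -1.0]]
ft_force: [-0.2, 0.4, -1.4]
gripper_width: 0.0228
grip_force: 29.8
```

>>> carry_out:
  steps:
    - {"tx":0,"ty":-0.004,"tz":0.012,"rx":0,"ry":0,"rz":0,"gripper":0.1}
    - {"tx":0,"ty":0,"tz":0.006,"rx":0,"ry":0,"rz":0,"gripper":0.1}
    - {"tx":0,"ty":0,"tz":0,"rx":0,"ry":0,"rz":0,"gripper":0.1}

```text
t: 5.78
tcp_pos: [0.5622, 0.2673, 0.0148]
tool_rot: [[-0.004, 1.0, 0.001], [1.0, 0.004, 0.0], [0.0, 0.001, -1.0]]
ft_force: [0.1, 0.4, -1.1]
gripper_width: 0.0228
grip_force: 29.8
```

>>> carry_out:
  steps:
    - {"tx":0,"ty":0,"tz":0.006,"rx":0,"ry":0,"rz":0,"gripper":0.1}
    - {"tx":0,"ty":0,"tz":0,"rx":0,"ry":0,"rz":0,"gripper":0.1}

```text
t: 6.02
tcp_pos: [0.5623, 0.2674, 0.0133]
tool_rot: [[-0.004, 1.0, 0.001], [1.0, 0.004, 0.0], [0.0, 0.001, -1.0]]
ft_force: [-1.3, -0.4, 4.3]
gripper_width: 0.0231
grip_force: 30.2
```

>>> carry_out:
  steps:
    - {"tx":0,"ty":0,"tz":0,"rx":0,"ry":0,"rz":0,"gripper":0.35}
    - {"tx":0,"ty":0,"tz":0,"rx":0,"ry":0,"rz":0,"gripper":0.6}
    - {"tx":0,"ty":0,"tz":0,"rx":0,"ry":0,"rz":0,"gripper":1}
    - {"tx":0,"ty":0,"tz":-0.1,"rx":0,"ry":0,"rz":0,"gripper":1}
    - {"tx":0,"ty":0,"tz":-0.24,"rx":0,"ry":0,"rz":0,"gripper":1}

```text
t: 6.65
tcp_pos: [0.5595, 0.2663, 0.0957]
tool_rot: [[-0.003, 1.0, -0.007], [1.0, 0.003, -0.002], [-0.002, -0.007, -1.0]]
ft_force: [1.6, 1.2, 1.0]
gripper_width: 0.0854
grip_force: 0.0
```

>>> carry_out:
  steps:
    - {"tx":0,"ty":0,"tz":-0.24,"rx":0,"ry":0,"rz":0,"gripper":1}
    - {"tx":-0.1,"ty":0,"tz":-0.1,"rx":0,"ry":0,"rz":0,"gripper":1}
    - {"tx":-0.2,"ty":0.01,"tz":0,"rx":0,"ry":0,"rz":0,"gripper":1}
    - {"tx":-0.2,"ty":0.01,"tz":0,"rx":0,"ry":0,"rz":0,"gripper":1}
    - {"tx":-0.2,"ty":0,"tz":0,"rx":0,"ry":0,"rz":0,"gripper":1}

```text
t: 7.28
tcp_pos: [0.5677, 0.0908, 0.1829]
tool_rot: [[-0.004, 1.0, 0.001], [1.0, 0.004, -0.0], [-0.0, 0.001, -1.0]]
ft_force: [0.4, 0.1, -0.8]
gripper_width: 0.0852
grip_force: 0.0
```

>>> carry_out:
  steps:
    - {"tx":-0.12,"ty":0,"tz":0,"rx":0,"ry":0,"rz":0,"gripper":1}
    - {"tx":-0.044,"ty":0,"tz":0,"rx":0,"ry":0,"rz":0,"gripper":1}
    - {"tx":0,"ty":0,"tz":0,"rx":0,"ry":0,"rz":0,"gripper":1}
    - {"tx":0,"ty":0,"tz":0,"rx":0,"ry":0,"rz":0,"gripper":1}

```text
t: 7.78
tcp_pos: [0.5678, 0.0524, 0.1827]
tool_rot: [[-0.005, 1.0, -0.0], [1.0, 0.005, 0.0], [0.0, -0.0, -1.0]]
ft_force: [-0.1, -0.0, 0.2]
gripper_width: 0.0851
grip_force: 0.0
```

```bash
python3 - <<'E'
from h import *
d=snap("wrist"); im=d["img"]; cv2.imwrite("pics/w4.png",cv2.resize(im[0:400,150:500],None,fx=1.5,fy=1.5))
for P in [(.568,.0515,.114),(.5694,.0525,.09),(.5623,.2674,.049),(.562,.2663,.005)]:print((w2pix(d,P)-[150,0])*1.5)
plan(.568,.0515,.097,1)
E
```

```text
[260.15825616 391.5999703 ]
[263.37101345 370.97482336]
[250.85789278 -62.27515347]
[251.57895826 -29.24866498]
t 7.825 tcp [0.5678 0.0525 0.1828] row rot [-0.     -0.0001  0.0008]
[-0.004  0.001  0.343]
```

View pics/w4.png

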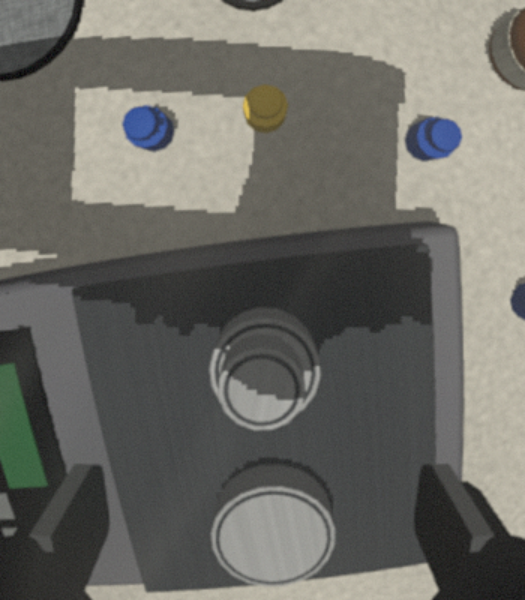

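The 36 disc's top is at crop (260,389), as predicted. I'll descend and grip.

>>> carry_out:
  steps:
    - {"tx":-0.002,"ty":0,"tz":0.2,"rx":0,"ry":0,"rz":0,"gripper":1}
    - {"tx":0,"ty":0,"tz":0.1,"rx":0,"ry":0,"rz":0,"gripper":1}
    - {"tx":0,"ty":0,"tz":0.045,"rx":0,"ry":0,"rz":0,"gripper":0.8}
    - {"tx":0,"ty":0,"tz":0,"rx":0,"ry":0,"rz":0,"gripper":0.55}
    - {"tx":0,"ty":0,"tz":0,"rx":0,"ry":0,"rz":0,"gripper":0.47}

```text
t: 8.45
tcp_pos: [0.5688, 0.051, 0.0977]
tool_rot: [[-0.004, 1.0, 0.002], [1.0, 0.004, -0.0], [-0.0, 0.002, -1.0]]
ft_force: [0.1, 0.8, 0.1]
gripper_width: 0.0405
grip_force: 0.0
```

>>> carry_out:
  steps:
    - {"tx":0,"ty":0,"tz":0,"rx":0,"ry":0,"rz":0,"gripper":0.43}
    - {"tx":0,"ty":0,"tz":0,"rx":0,"ry":0,"rz":0,"gripper":0.38}
    - {"tx":0,"ty":0,"tz":0,"rx":0,"ry":0,"rz":0,"gripper":0.3}
    - {"tx":0,"ty":0,"tz":0,"rx":0,"ry":0,"rz":0,"gripper":0.25}
    - {"tx":0,"ty":0,"tz":0,"rx":0,"ry":0,"rz":0,"gripper":0.25}

```text
t: 9.07
tcp_pos: [0.5684, 0.0508, 0.0978]
tool_rot: [[-0.003, 1.0, 0.002], [1.0, 0.003, 0.0], [0.0, 0.002, -1.0]]
ft_force: [-0.9, 1.7, 6.0]
gripper_width: 0.0348
grip_force: 29.6
```

>>> carry_out:
  steps:
    - {"tx":0,"ty":0,"tz":-0.1,"rx":0,"ry":0,"rz":0,"gripper":0.25}
    - {"tx":0,"ty":0,"tz":-0.2,"rx":0,"ry":0,"rz":0,"gripper":0.25}
    - {"tx":-0.1,"ty":0,"tz":0,"rx":0,"ry":0,"rz":0,"gripper":0.25}
    - {"tx":-0.18,"ty":0.01,"tz":0,"rx":0,"ry":0,"rz":0,"gripper":0.25}
    - {"tx":-0.2,"ty":0.01,"tz":0,"rx":0,"ry":0,"rz":0,"gripper":0.25}

```text
t: 9.7
tcp_pos: [0.5734, -0.0701, 0.1722]
tool_rot: [[-0.005, 1.0, 0.001], [1.0, 0.005, -0.0], [-0.0, 0.001, -1.0]]
ft_force: [1.8, -0.1, -1.2]
gripper_width: 0.0346
grip_force: 30.7
```

>>> carry_out:
  steps:
    - {"tx":-0.2,"ty":0.01,"tz":0,"rx":0,"ry":0,"rz":0,"gripper":0.25}
    - {"tx":-0.2,"ty":0,"tz":0,"rx":0,"ry":0,"rz":0,"gripper":0.25}
    - {"tx":-0.2,"ty":0,"tz":0,"rx":0,"ry":0,"rz":0,"gripper":0.25}
    - {"tx":-0.11,"ty":0,"tz":0,"rx":0,"ry":0,"rz":0,"gripper":0.25}
    - {"tx":-0.04,"ty":0,"tz":0,"rx":0,"ry":0,"rz":0,"gripper":0.25}

```text
t: 10.32
tcp_pos: [0.5763, -0.2585, 0.1717]
tool_rot: [[-0.001, 1.0, 0.0], [1.0, 0.001, -0.0], [-0.0, 0.0, -1.0]]
ft_force: [-0.2, -0.2, -1.6]
gripper_width: 0.0344
grip_force: 30.7
```

>>> carry_out:
  steps:
    - {"tx":0,"ty":0,"tz":0.1,"rx":0,"ry":0,"rz":0,"gripper":0.25}
    - {"tx":0,"ty":0,"tz":0.2,"rx":0,"ry":0,"rz":0,"gripper":0.25}
    - {"tx":0,"ty":0,"tz":0.1,"rx":0,"ry":0,"rz":0,"gripper":0.25}
    - {"tx":0,"ty":0,"tz":0,"rx":0,"ry":0,"rz":0,"gripper":0.25}
    - {"tx":0,"ty":0,"tz":0,"rx":0,"ry":0,"rz":0,"gripper":0.25}

```text
t: 10.95
tcp_pos: [0.5773, -0.2565, 0.0727]
tool_rot: [[-0.004, 1.0, 0.001], [1.0, 0.004, -0.001], [-0.001, 0.001, -1.0]]
ft_force: [0.8, -0.1, -1.6]
gripper_width: 0.0349
grip_force: 30.6
```

```bash
python3 - <<'E'
from h import *
s=robot.state();print(s['grip_force'],s['gripper_width'],s['ft_force'])
plan(.5762,-.2567,.0135,1)
d=snap("wrist"); im=d["img"]; cv2.imwrite("pics/w5.png",im)
print(w2pix(d,(.5762,-.2567,.005)))
E
```

```text
30.598073601722717 0.034854950505741 [ 0.83933859 -0.14959407 -1.6097945 ]
t 10.95 tcp [ 0.5773 -0.2565  0.0727] row rot [0.0002 0.0001 0.0007]
[-0.    -0.005  0.237]
[321.06039116 260.32375112]
```

View pics/w5.png

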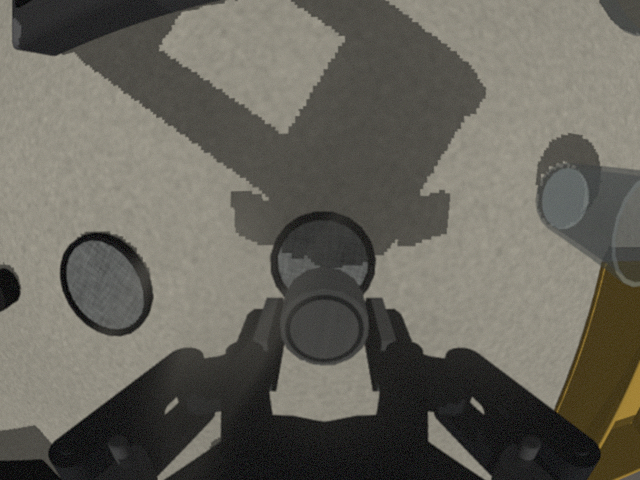

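The 36 holder is centred at about (323,262), 2 px from the prediction, and the disc is held level. Lowering.

>>> carry_out:
  steps:
    - {"tx":0,"ty":-0.003,"tz":0.13,"rx":0,"ry":0,"rz":0,"gripper":0.25}
    - {"tx":0,"ty":0,"tz":0.08,"rx":0,"ry":0,"rz":0,"gripper":0.25}
    - {"tx":0,"ty":0,"tz":0.02,"rx":0,"ry":0,"rz":0,"gripper":0.25}
    - {"tx":0,"ty":0,"tz":0,"rx":0,"ry":0,"rz":0,"gripper":0.25}
    - {"tx":0,"ty":0,"tz":0,"rx":0,"ry":0,"rz":0,"gripper":0.25}

```text
t: 11.62
tcp_pos: [0.5766, -0.2573, 0.0154]
tool_rot: [[-0.004, 1.0, 0.002], [1.0, 0.004, -0.001], [-0.001, 0.002, -1.0]]
ft_force: [0.3, -0.8, -0.9]
gripper_width: 0.0347
grip_force: 30.7
```

>>> carry_out:
  steps:
    - {"tx":0,"ty":0,"tz":0.008,"rx":0,"ry":0,"rz":0,"gripper":0.25}
    - {"tx":0,"ty":0,"tz":0.003,"rx":0,"ry":0,"rz":0,"gripper":0.25}
    - {"tx":0,"ty":0,"tz":0,"rx":0,"ry":0,"rz":0,"gripper":0.25}

```text
t: 12.0
tcp_pos: [0.5764, -0.2572, 0.0128]
tool_rot: [[-0.004, 1.0, 0.002], [1.0, 0.004, -0.001], [-0.001, 0.002, -1.0]]
ft_force: [-2.1, 0.1, 7.7]
gripper_width: 0.0352
grip_force: 31.6
```

>>> carry_out:
  steps:
    - {"tx":0,"ty":0,"tz":0,"rx":0,"ry":0,"rz":0,"gripper":0.5}
    - {"tx":0,"ty":0,"tz":0,"rx":0,"ry":0,"rz":0,"gripper":0.75}
    - {"tx":0,"ty":0,"tz":0,"rx":0,"ry":0,"rz":0,"gripper":1}
    - {"tx":0,"ty":0,"tz":-0.1,"rx":0,"ry":0,"rz":0,"gripper":1}
    - {"tx":0,"ty":0,"tz":-0.24,"rx":0,"ry":0,"rz":0,"gripper":1}

```text
t: 12.62
tcp_pos: [0.5732, -0.2554, 0.0941]
tool_rot: [[-0.004, 1.0, -0.006], [1.0, 0.004, 0.003], [0.004, -0.006, -1.0]]
ft_force: [1.2, -1.0, 0.3]
gripper_width: 0.0854
grip_force: 0.0
```

>>> carry_out:
  steps:
    - {"tx":0,"ty":0,"tz":-0.24,"rx":0,"ry":0,"rz":0,"gripper":1}
    - {"tx":0.1,"ty":0,"tz":-0.06,"rx":0,"ry":0,"rz":0,"gripper":1}
    - {"tx":0.2,"ty":0,"tz":0,"rx":0,"ry":0,"rz":0,"gripper":1}
    - {"tx":0.2,"ty":-0.005,"tz":0,"rx":0,"ry":0,"rz":0,"gripper":1}
    - {"tx":0.2,"ty":-0.005,"tz":0,"rx":0,"ry":0,"rz":0,"gripper":1}

```text
t: 13.25
tcp_pos: [0.5713, -0.0794, 0.1703]
tool_rot: [[-0.003, 1.0, -0.002], [1.0, 0.003, 0.001], [0.001, -0.002, -1.0]]
ft_force: [0.0, -0.2, 0.3]
gripper_width: 0.0857
grip_force: 0.0
```

>>> carry_out:
  steps:
    - {"tx":0.13,"ty":0,"tz":0,"rx":0,"ry":0,"rz":0,"gripper":1}
    - {"tx":0.05,"ty":0,"tz":0,"rx":0,"ry":0,"rz":0,"gripper":1}
    - {"tx":0,"ty":0,"tz":0,"rx":0,"ry":0,"rz":0,"gripper":1}
    - {"tx":0,"ty":0,"tz":0,"rx":0,"ry":0,"rz":0,"gripper":1}

```text
t: 13.75
tcp_pos: [0.5724, -0.0377, 0.171]
tool_rot: [[-0.003, 1.0, -0.0], [1.0, 0.003, -0.001], [-0.001, -0.0, -1.0]]
ft_force: [-1.0, -0.4, -0.5]
gripper_width: 0.0854
grip_force: 0.0
```

```bash
python3 - <<'E'
from h import *
plan(.5745,-.0374,.068,1)
d=snap("wrist"); im=d["img"]; cv2.imwrite("pics/w6.png",im)
print(w2pix(d,(.5745,-.0374,.09)),w2pix(d,(.5694,.0525,.09)))
E
```

```text
t 13.75 tcp [ 0.5724 -0.0377  0.171 ] row rot [-0.0001  0.0001  0.0005]
[0.001 0.009 0.412]
[326.40675836 252.47894884] [318.4214251  107.96467174]
```

View pics/w6.png

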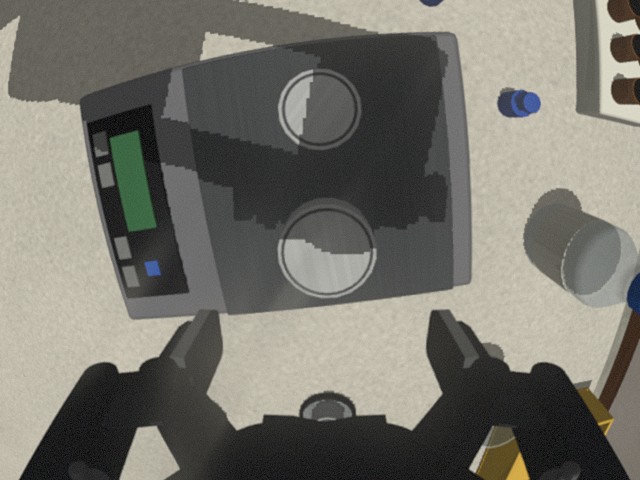

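The 64 disc is at (327,250) and the 50 disc at (320,109), both as predicted. The 36 disc sits in its holder at the bottom, near (327,408). I'll descend on the 64.

>>> carry_out:
  steps:
    - {"tx":0.002,"ty":0.009,"tz":0.2,"rx":0,"ry":0,"rz":0,"gripper":1}
    - {"tx":0,"ty":0,"tz":0.14,"rx":0,"ry":0,"rz":0,"gripper":1}
    - {"tx":0,"ty":0,"tz":0.07,"rx":0,"ry":0,"rz":0,"gripper":1}
    - {"tx":0,"ty":0,"tz":0,"rx":0,"ry":0,"rz":0,"gripper":0.85}
    - {"tx":0,"ty":0,"tz":0,"rx":0,"ry":0,"rz":0,"gripper":0.78}
  newtons: 50

```text
t: 14.42
tcp_pos: [0.5755, -0.0367, 0.0699]
tool_rot: [[-0.003, 1.0, 0.001], [1.0, 0.003, -0.0], [-0.0, 0.001, -1.0]]
ft_force: [-0.5, 0.2, -1.0]
gripper_width: 0.0667
grip_force: 0.5
```

>>> carry_out:
  steps:
    - {"tx":0,"ty":0,"tz":0,"rx":0,"ry":0,"rz":0,"gripper":0.74}
    - {"tx":0,"ty":0,"tz":0,"rx":0,"ry":0,"rz":0,"gripper":0.7}
    - {"tx":0,"ty":0,"tz":0,"rx":0,"ry":0,"rz":0,"gripper":0.6}
    - {"tx":0,"ty":0,"tz":0,"rx":0,"ry":0,"rz":0,"gripper":0.55}
    - {"tx":0,"ty":0,"tz":0,"rx":0,"ry":0,"rz":0,"gripper":0.55}

```text
t: 15.05
tcp_pos: [0.5744, -0.0366, 0.0705]
tool_rot: [[-0.004, 1.0, 0.0], [1.0, 0.004, -0.001], [-0.001, 0.0, -1.0]]
ft_force: [-4.8, -1.8, 8.4]
gripper_width: 0.062
grip_force: 52.9
```

>>> carry_out:
  steps:
    - {"tx":0,"ty":0,"tz":-0.08,"rx":0,"ry":0,"rz":0,"gripper":0.55}
    - {"tx":0,"ty":0,"tz":-0.18,"rx":0,"ry":0,"rz":0,"gripper":0.55}
    - {"tx":0.06,"ty":-0.03,"tz":-0.08,"rx":0,"ry":0,"rz":0,"gripper":0.55}
    - {"tx":0.12,"ty":-0.07,"tz":0,"rx":0,"ry":0,"rz":0,"gripper":0.55}
    - {"tx":0.16,"ty":-0.09,"tz":0,"rx":0,"ry":0,"rz":0,"gripper":0.55}

```text
t: 15.68
tcp_pos: [0.526, 0.0499, 0.1539]
tool_rot: [[-0.002, 1.0, 0.001], [1.0, 0.002, 0.0], [0.0, 0.001, -1.0]]
ft_force: [-0.4, 0.9, -6.1]
gripper_width: 0.0616
grip_force: 59.0
```

>>> carry_out:
  steps:
    - {"tx":0.18,"ty":-0.1,"tz":0,"rx":0,"ry":0,"rz":0,"gripper":0.55}
    - {"tx":0.18,"ty":-0.1,"tz":0,"rx":0,"ry":0,"rz":0,"gripper":0.55}
    - {"tx":0.18,"ty":-0.1,"tz":0,"rx":0,"ry":0,"rz":0,"gripper":0.55}
    - {"tx":0.16,"ty":-0.08,"tz":0,"rx":0,"ry":0,"rz":0,"gripper":0.55}
    - {"tx":0.1,"ty":-0.05,"tz":0,"rx":0,"ry":0,"rz":0,"gripper":0.55}

```text
t: 16.3
tcp_pos: [0.4156, 0.2503, 0.1534]
tool_rot: [[-0.005, 1.0, -0.001], [1.0, 0.005, 0.0], [0.0, -0.001, -1.0]]
ft_force: [0.5, -0.2, -7.2]
gripper_width: 0.0619
grip_force: 58.9
```

>>> carry_out:
  steps:
    - {"tx":0.02,"ty":-0.014,"tz":0.08,"rx":0,"ry":0,"rz":0,"gripper":0.55}
    - {"tx":0,"ty":0,"tz":0.16,"rx":0,"ry":0,"rz":0,"gripper":0.55}
    - {"tx":0,"ty":0,"tz":0.1,"rx":0,"ry":0,"rz":0,"gripper":0.55}
    - {"tx":0,"ty":0,"tz":0,"rx":0,"ry":0,"rz":0,"gripper":0.55}
    - {"tx":0,"ty":0,"tz":0,"rx":0,"ry":0,"rz":0,"gripper":0.55}

```text
t: 16.92
tcp_pos: [0.4151, 0.2537, 0.0694]
tool_rot: [[-0.004, 1.0, 0.001], [1.0, 0.004, 0.0], [0.0, 0.001, -1.0]]
ft_force: [0.6, 0.8, -5.9]
gripper_width: 0.0618
grip_force: 58.7
```

```bash
python3 - <<'E'
from h import *
s=robot.state();print(s['grip_force'],s['gripper_width'],s['ft_force'])
plan(.416,.2544,.0105,1)
d=snap("wrist"); im=d["img"]; cv2.imwrite("pics/w7.png",im)
print(w2pix(d,(.416,.2544,.005)),w2pix(d,(.562,.2663,.005)))
E
```

```text
58.653398752212524 0.0618465333642934 [ 0.56519408  0.83368781 -5.94963461]
t 16.925 tcp [0.4151 0.2537 0.0694] row rot [ 0.0001 -0.0001  0.0006]
[0.003 0.003 0.236]
[324.49044251 260.93908315] [544.12136923 242.8999306 ]
```

View pics/w7.png

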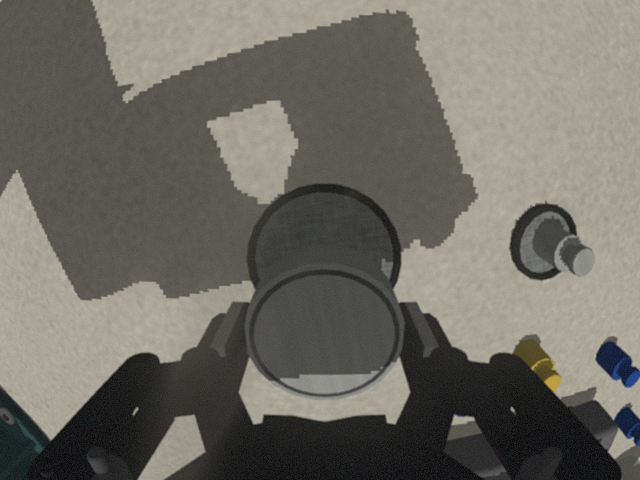

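The 64 holder is centred at about (324,260), as predicted, and the disc is level. The knobbed weight stands in its holder at (544,242). Lowering.

>>> carry_out:
  steps:
    - {"tx":0.003,"ty":0.003,"tz":0.12,"rx":0,"ry":0,"rz":0,"gripper":0.55}
    - {"tx":0,"ty":0,"tz":0.08,"rx":0,"ry":0,"rz":0,"gripper":0.55}
    - {"tx":0,"ty":0,"tz":0.025,"rx":0,"ry":0,"rz":0,"gripper":0.55}
    - {"tx":0,"ty":0,"tz":0.004,"rx":0,"ry":0,"rz":0,"gripper":0.55}
    - {"tx":0,"ty":0,"tz":0,"rx":0,"ry":0,"rz":0,"gripper":0.55}

```text
t: 17.6
tcp_pos: [0.4166, 0.2543, 0.0124]
tool_rot: [[-0.004, 1.0, 0.002], [1.0, 0.004, 0.001], [0.001, 0.002, -1.0]]
ft_force: [-0.3, -0.7, -7.0]
gripper_width: 0.062
grip_force: 58.7
```

>>> carry_out:
  steps:
    - {"tx":0,"ty":0,"tz":0.007,"rx":0,"ry":0,"rz":0,"gripper":0.55}
    - {"tx":0,"ty":0,"tz":0.004,"rx":0,"ry":0,"rz":0,"gripper":0.55}
    - {"tx":0,"ty":0,"tz":0,"rx":0,"ry":0,"rz":0,"gripper":0.55}

```text
t: 17.98
tcp_pos: [0.4162, 0.2541, 0.0096]
tool_rot: [[-0.004, 1.0, 0.001], [1.0, 0.004, 0.0], [0.0, 0.001, -1.0]]
ft_force: [-1.8, -0.4, 4.8]
gripper_width: 0.0622
grip_force: 60.1
```

>>> carry_out:
  steps:
    - {"tx":0,"ty":0,"tz":0,"rx":0,"ry":0,"rz":0,"gripper":0.85}
    - {"tx":0,"ty":0,"tz":0,"rx":0,"ry":0,"rz":0,"gripper":1}
    - {"tx":0,"ty":0,"tz":0,"rx":0,"ry":0,"rz":0,"gripper":1}
    - {"tx":0,"ty":0,"tz":-0.1,"rx":0,"ry":0,"rz":0,"gripper":1}
    - {"tx":0,"ty":0,"tz":-0.24,"rx":0,"ry":0,"rz":0,"gripper":1}

```text
t: 18.6
tcp_pos: [0.4139, 0.253, 0.0926]
tool_rot: [[-0.003, 1.0, -0.006], [1.0, 0.003, -0.002], [-0.002, -0.006, -1.0]]
ft_force: [0.1, 0.4, 0.5]
gripper_width: 0.0852
grip_force: 0.0
```

>>> carry_out:
  steps:
    - {"tx":0,"ty":0,"tz":-0.24,"rx":0,"ry":0,"rz":0,"gripper":1}
    - {"tx":-0.08,"ty":0.06,"tz":-0.06,"rx":0,"ry":0,"rz":0,"gripper":1}
    - {"tx":-0.15,"ty":0.115,"tz":0,"rx":0,"ry":0,"rz":0,"gripper":1}
    - {"tx":-0.17,"ty":0.13,"tz":0,"rx":0,"ry":0,"rz":0,"gripper":1}
    - {"tx":-0.17,"ty":0.13,"tz":0,"rx":0,"ry":0,"rz":0,"gripper":1}

```text
t: 19.23
tcp_pos: [0.5259, 0.1106, 0.1689]
tool_rot: [[-0.004, 1.0, 0.0], [1.0, 0.004, 0.0], [0.0, 0.0, -1.0]]
ft_force: [0.8, 0.8, 0.3]
gripper_width: 0.0856
grip_force: 0.0
```

>>> carry_out:
  steps:
    - {"tx":-0.15,"ty":0.11,"tz":0,"rx":0,"ry":0,"rz":0,"gripper":1}
    - {"tx":-0.086,"ty":0.068,"tz":0,"rx":0,"ry":0,"rz":0,"gripper":1}
    - {"tx":0,"ty":0,"tz":0,"rx":0,"ry":0,"rz":0,"gripper":1}
    - {"tx":0,"ty":0,"tz":0,"rx":0,"ry":0,"rz":0,"gripper":1}

```text
t: 19.73
tcp_pos: [0.5688, 0.0535, 0.1684]
tool_rot: [[-0.003, 1.0, -0.002], [1.0, 0.003, 0.0], [0.0, -0.002, -1.0]]
ft_force: [0.0, 0.2, -0.2]
gripper_width: 0.0854
grip_force: 0.0
```

```bash
python3 - <<'E'
from h import *
plan(.5694,.0525,.070,1)
d=snap("wrist"); im=d["img"]; cv2.imwrite("pics/w8.png",im)
print(w2pix(d,(.5694,.0525,.09)))
E
```

```text
t 19.725 tcp [0.5688 0.0535 0.1684] row rot [-0.0002 -0.0001  0.0005]
[-0.004  0.003  0.394]
[324.17369102 255.91755188]
```

View pics/w8.png

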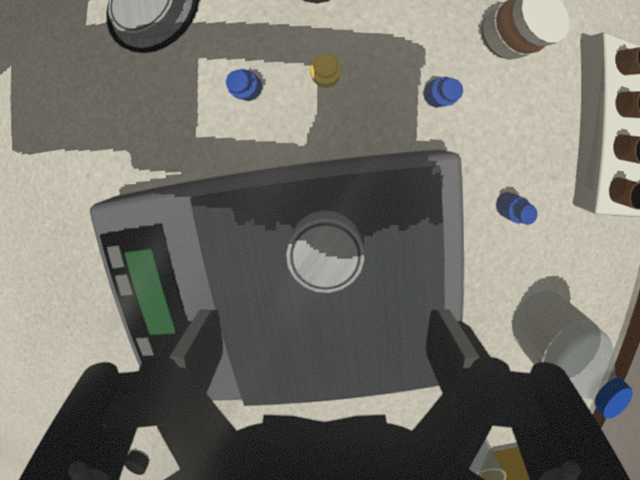

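The 50 disc's top is at (325,256), as predicted. I'll descend and grip.

>>> carry_out:
  steps:
    - {"tx":-0.004,"ty":0.003,"tz":0.2,"rx":0,"ry":0,"rz":0,"gripper":1}
    - {"tx":0,"ty":0,"tz":0.14,"rx":0,"ry":0,"rz":0,"gripper":1}
    - {"tx":0,"ty":0,"tz":0.055,"rx":0,"ry":0,"rz":0,"gripper":0.9}
    - {"tx":0,"ty":0,"tz":0,"rx":0,"ry":0,"rz":0,"gripper":0.7}
    - {"tx":0,"ty":0,"tz":0,"rx":0,"ry":0,"rz":0,"gripper":0.62}

```text
t: 20.4
tcp_pos: [0.5711, 0.0523, 0.0713]
tool_rot: [[-0.004, 1.0, 0.001], [1.0, 0.004, -0.0], [-0.0, 0.001, -1.0]]
ft_force: [-1.6, 0.3, -0.3]
gripper_width: 0.0527
grip_force: 0.6
```

>>> carry_out:
  steps:
    - {"tx":0,"ty":0,"tz":0,"rx":0,"ry":0,"rz":0,"gripper":0.58}
    - {"tx":0,"ty":0,"tz":0,"rx":0,"ry":0,"rz":0,"gripper":0.53}
    - {"tx":0,"ty":0,"tz":0,"rx":0,"ry":0,"rz":0,"gripper":0.45}
    - {"tx":0,"ty":0,"tz":0,"rx":0,"ry":0,"rz":0,"gripper":0.4}
    - {"tx":0,"ty":0,"tz":0,"rx":0,"ry":0,"rz":0,"gripper":0.4}

```text
t: 21.02
tcp_pos: [0.5704, 0.0523, 0.0717]
tool_rot: [[-0.004, 1.0, 0.0], [1.0, 0.004, 0.0], [0.0, 0.0, -1.0]]
ft_force: [-4.9, 0.8, 8.2]
gripper_width: 0.0482
grip_force: 50.2
```

>>> carry_out:
  steps:
    - {"tx":0,"ty":0,"tz":-0.08,"rx":0,"ry":0,"rz":0,"gripper":0.4}
    - {"tx":0,"ty":0,"tz":-0.18,"rx":0,"ry":0,"rz":0,"gripper":0.4}
    - {"tx":-0.06,"ty":-0.03,"tz":-0.08,"rx":0,"ry":0,"rz":0,"gripper":0.4}
    - {"tx":-0.15,"ty":-0.07,"tz":0,"rx":0,"ry":0,"rz":0,"gripper":0.4}
    - {"tx":-0.2,"ty":-0.09,"tz":0,"rx":0,"ry":0,"rz":0,"gripper":0.4}

```text
t: 21.65
tcp_pos: [0.5228, -0.0519, 0.1553]
tool_rot: [[-0.006, 1.0, 0.001], [1.0, 0.006, -0.001], [-0.001, 0.001, -1.0]]
ft_force: [-0.1, -1.7, -3.1]
gripper_width: 0.0477
grip_force: 53.7
```

>>> carry_out:
  steps:
    - {"tx":-0.2,"ty":-0.09,"tz":0,"rx":0,"ry":0,"rz":0,"gripper":0.4}
    - {"tx":-0.2,"ty":-0.09,"tz":0,"rx":0,"ry":0,"rz":0,"gripper":0.4}
    - {"tx":-0.2,"ty":-0.09,"tz":0,"rx":0,"ry":0,"rz":0,"gripper":0.4}
    - {"tx":-0.17,"ty":-0.08,"tz":0,"rx":0,"ry":0,"rz":0,"gripper":0.4}
    - {"tx":-0.1,"ty":-0.045,"tz":0,"rx":0,"ry":0,"rz":0,"gripper":0.4}

```text
t: 22.28
tcp_pos: [0.4232, -0.271, 0.1549]
tool_rot: [[-0.001, 1.0, -0.0], [1.0, 0.001, -0.001], [-0.001, -0.0, -1.0]]
ft_force: [0.9, 0.3, -4.2]
gripper_width: 0.0482
grip_force: 53.5
```

>>> carry_out:
  steps:
    - {"tx":-0.033,"ty":-0.01,"tz":0.08,"rx":0,"ry":0,"rz":0,"gripper":0.4}
    - {"tx":0,"ty":0,"tz":0.16,"rx":0,"ry":0,"rz":0,"gripper":0.4}
    - {"tx":0,"ty":0,"tz":0.1,"rx":0,"ry":0,"rz":0,"gripper":0.4}
    - {"tx":0,"ty":0,"tz":0,"rx":0,"ry":0,"rz":0,"gripper":0.4}
    - {"tx":0,"ty":0,"tz":0,"rx":0,"ry":0,"rz":0,"gripper":0.4}

```text
t: 22.9
tcp_pos: [0.423, -0.2774, 0.0708]
tool_rot: [[-0.003, 1.0, 0.001], [1.0, 0.003, -0.001], [-0.001, 0.001, -1.0]]
ft_force: [-0.5, 0.6, -2.7]
gripper_width: 0.0479
grip_force: 53.2
```

```bash
python3 - <<'E'
from h import *
s=robot.state();print(s['grip_force'],s['gripper_width'],s['ft_force'])
plan(.4217,-.276,.0115,1)
d=snap("wrist"); im=d["img"]; cv2.imwrite("pics/w9.png",im)
print(w2pix(d,(.4217,-.276,.005)))
E
```

```text
53.23439955711365 0.04791681709310564 [-0.47169546  0.61876852 -2.71391565]
t 22.9 tcp [ 0.423  -0.2774  0.0708] row rot [0.0001 0.0001 0.0005]
[ 0.006 -0.005  0.237]
[320.79175655 258.96937461]
```

View pics/w9.png

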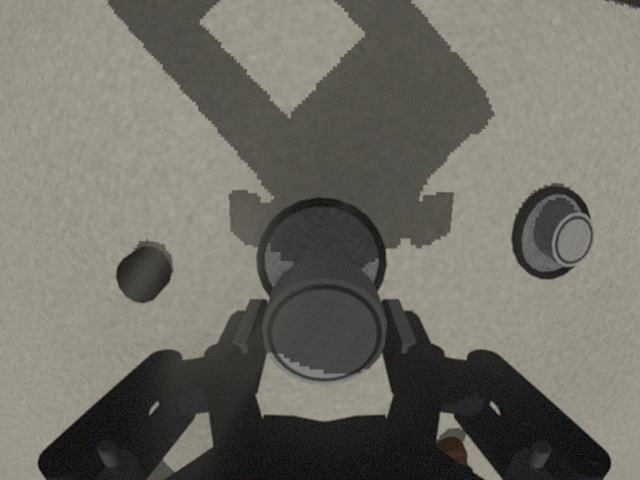

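The 50 holder is centred at about (321,259), as predicted. The 36 disc lies in its holder at (552,232) and the stopper stands clear at (145,273). Lowering.

>>> carry_out:
  steps:
    - {"tx":0.005,"ty":-0.005,"tz":0.12,"rx":0,"ry":0,"rz":0,"gripper":0.4}
    - {"tx":0,"ty":0,"tz":0.08,"rx":0,"ry":0,"rz":0,"gripper":0.4}
    - {"tx":0,"ty":0,"tz":0.025,"rx":0,"ry":0,"rz":0,"gripper":0.4}
    - {"tx":0,"ty":0,"tz":0.005,"rx":0,"ry":0,"rz":0,"gripper":0.4}
    - {"tx":0,"ty":0,"tz":0,"rx":0,"ry":0,"rz":0,"gripper":0.4}

```text
t: 23.58
tcp_pos: [0.4224, -0.2762, 0.0135]
tool_rot: [[-0.004, 1.0, 0.001], [1.0, 0.004, -0.001], [-0.001, 0.001, -1.0]]
ft_force: [0.2, 0.2, -3.1]
gripper_width: 0.0483
grip_force: 53.5
```

>>> carry_out:
  steps:
    - {"tx":0,"ty":0,"tz":0.006,"rx":0,"ry":0,"rz":0,"gripper":0.4}
    - {"tx":0,"ty":0,"tz":0.003,"rx":0,"ry":0,"rz":0,"gripper":0.4}
    - {"tx":0,"ty":0,"tz":0,"rx":0,"ry":0,"rz":0,"gripper":0.4}

```text
t: 23.95
tcp_pos: [0.422, -0.2758, 0.0108]
tool_rot: [[-0.004, 1.0, 0.0], [1.0, 0.004, -0.001], [-0.001, 0.0, -1.0]]
ft_force: [0.0, 0.4, 1.9]
gripper_width: 0.0478
grip_force: 54.1
```

Contact. I'll release, rise, back off and check.

>>> carry_out:
  steps:
    - {"tx":0,"ty":0,"tz":0,"rx":0,"ry":0,"rz":0,"gripper":0.7}
    - {"tx":0,"ty":0,"tz":0,"rx":0,"ry":0,"rz":0,"gripper":0.9}
    - {"tx":0,"ty":0,"tz":0,"rx":0,"ry":0,"rz":0,"gripper":1}
    - {"tx":0,"ty":0,"tz":-0.1,"rx":0,"ry":0,"rz":0,"gripper":1}
    - {"tx":0,"ty":0,"tz":-0.24,"rx":0,"ry":0,"rz":0,"gripper":1}

```text
t: 24.58
tcp_pos: [0.42, -0.2741, 0.0942]
tool_rot: [[-0.003, 1.0, -0.005], [1.0, 0.003, 0.004], [0.004, -0.005, -1.0]]
ft_force: [1.0, -0.7, -0.0]
gripper_width: 0.0852
grip_force: 0.0
```

>>> carry_out:
  steps:
    - {"tx":0,"ty":0,"tz":-0.24,"rx":0,"ry":0,"rz":0,"gripper":1}
    - {"tx":0.2,"ty":0,"tz":-0.1,"rx":0,"ry":0,"rz":0,"gripper":1}
    - {"tx":0.24,"ty":0,"tz":0,"rx":0,"ry":0,"rz":0,"gripper":1}
    - {"tx":0.24,"ty":0,"tz":0,"rx":0,"ry":0,"rz":0,"gripper":1}
    - {"tx":0.2,"ty":0,"tz":0,"rx":0,"ry":0,"rz":0,"gripper":1}

```text
t: 25.2
tcp_pos: [0.4204, -0.0535, 0.1805]
tool_rot: [[-0.004, 1.0, 0.0], [1.0, 0.004, 0.0], [0.0, 0.0, -1.0]]
ft_force: [0.9, -0.4, 0.2]
gripper_width: 0.0855
grip_force: 0.0
```

>>> carry_out:
  steps:
    - {"tx":0.1,"ty":0,"tz":0,"rx":0,"ry":0,"rz":0,"gripper":1}
    - {"tx":0,"ty":0,"tz":0,"rx":0,"ry":0,"rz":0,"gripper":1}
    - {"tx":0,"ty":0,"tz":0,"rx":0,"ry":0,"rz":0,"gripper":1}

```text
t: 25.58
tcp_pos: [0.4211, -0.0311, 0.1804]
tool_rot: [[-0.004, 1.0, 0.0], [1.0, 0.004, -0.001], [-0.001, 0.0, -1.0]]
ft_force: [-0.3, -0.1, 0.1]
gripper_width: 0.0852
grip_force: 0.0
```

```bash
python3 - <<'E'
from h import *
d=snap("top"); im=d["img"]
S=dict(s64=(.416,.2544,.029),s50=(.4217,-.276,.029),s36=(.5762,-.2567,.029),s24=(.562,.2663,.049))
t=[]
for n,P in S.items():
    u=w2pix(d,P); o=np.round(u).astype(int)-32; c=cv2.resize(im[o[1]:o[1]+64,o[0]:o[0]+64],(390,290*390//290),interpolation=cv2.INTER_CUBIC)[50:340]
    print(n,u-o); cv2.drawMarker(c,tuple(((u-o+.5)*390/64-[0,50]).astype(int)),(0,0,255),0,12); t.append(c)
cv2.imwrite("pics/fin.png",np.vstack([np.hstack(t[:2]),np.hstack(t[2:])]))
E
```

```text
s64 [31.8587263  31.58225046]
s50 [32.18188817 32.40815758]
s36 [31.60865073 32.10711103]
s24 [32.15089331 32.48757246]
```

View pics/fin.png

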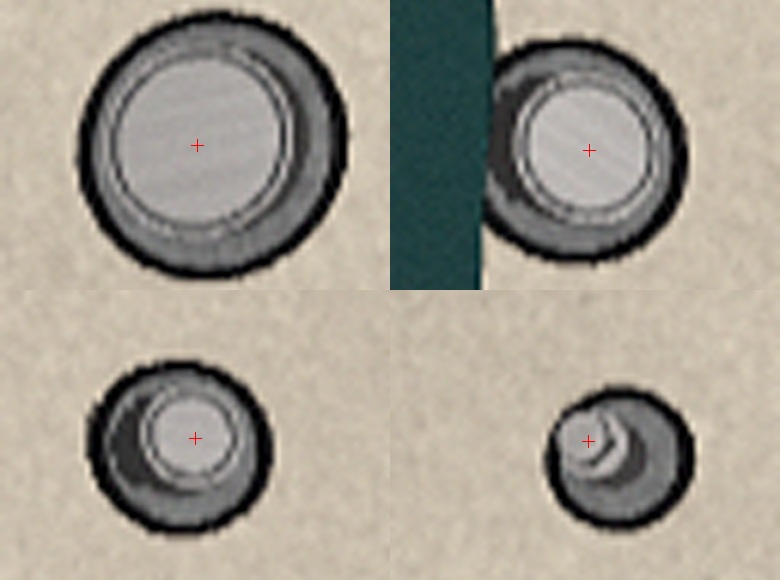

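All four weight tops coincide with the marks for centred, seated weights, so I'm handing in.

```bash
python3 -c "
from workcell import robot
print(robot.hand_in())"
```

```text
the job is handed in; nothing more can be done
None
```

All four weights are back in their own holders and the job is handed in at about 26 s. The last top picture showed each one centred and flat in its recess; the verdict itself was not reported.

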